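Gauge a scooter pivot pin

ROBOT

A 6-joint arm with a two-finger parallel gripper is mounted at the origin on the work surface. World frame = base frame: x ahead of the robot, y to its left, z up, the work surface at z = 0. Lengths are in m, angles in rad, forces in N, time in s.
With the tool pointing down it reaches from about 0.35 to 1 m from the base axis. Payload 7.1 kg.
Tool frame: the origin (TCP) lies midway between the tips of the shut fingers; the grasp point (between the pads) lies 19 mm behind it; z points along the fingers, y is the line along which they close (so a half turn about z gives the same grasp; the last joint's range is limited). The gripper opens to 85 mm and grips with 20 to 120 N. Pads are 22 mm wide; open, the fingers measure 114 mm over their backs; the gripper's body (76 mm by 85 mm) begins 54 mm behind the grasp point. The pads swing forward as they close: fully open they stand 13 mm farther back than shut.
Start: joints at [-1.128, 0.423, 1.63, -0, 1.089, -0.019], TCP at [0.278, -0.56, 0.231] pointing down, gripper open.
Joint ranges: [-3, 3], [-0.9, 2.11], [0.09, 2.58], [-1.31, 4.45], [0.11, 2.69], [-2.54, 2.54]. Speed limits (rad/s): [2.39, 2.39, 3.01, 3.14, 3.14, 3.14].

INTERFACE

Orientations are given as a unit quaternion [w, x, y, z].
In Python, from cell import sense, capture, hand_in gives the robot as it stands.
- The arm moves only by the tool arm_command, never from a script. Its argument "motion" is text: rows parted by semicolons, each of 7 numbers parted by spaces: the opening, from -1 (shut) to 1 (fully open), then the shift along the tool's x, y, z in mm, then the turn, a rotation vector about the tool's x, y, z in degrees. In form: hand x y z ax ay az; .... A call has 1 to 5 rows; each row shifts and turns the commanded pose from where the row before left it, along the tool's axes as they then stand; what a row does not reach is not made up. A row lasts 1/8 s, in which the tool goes at most 62.5 mm and 10.7 degrees, less where a joint would pass 70% of its speed; a pose out of reach is approached as far as the arm can. A call with a gripper value outside its range is refused whole. The fingers move at their own pace and stop on an object; the grip force is fixed at half the most. Time passes only in rows, so rows that do not move let the fingers close. It gives the time, the measured TCP pose, the force, the opening and the grip force at its end, in the units of the state.
- sense(): the state, without advancing time (a new reading comes with each control period).
- capture(name): name is "scene" or "top" or "wrist"; returns a dict with "color" (480x640x3 uint8, blue, green, red), "intrinsics" (3x3 intrinsics, pixels), "eye" and "rotation" of the camera in the world. Camera axes: x right, y down, z forward; pixel columns grow to the right and rows downward; lengths in m; the calibration is good to about 2 mm. A picture is of the moment at which its call begins. There is no depth.
- hand_in(): hands the job in; it is judged then, once.
The state is a dict: "time": time; "qpos": joint angles; "dq": joint speeds; "joint_efforts": joint torques, N m; "eef_pos": TCP position; "tcp_rot": TCP orientation; "wrist_force": force on the tool from outside, world axes, zero at the start; "wrist_torque": the same for the moment, N m; "width": finger opening in m; "grasp_force": force on a finger pad.
Only numpy, scipy, OpenCV 4.12 (cv2) and the standard library are available. Lean on these libraries where they do the work, as an engineer would, in place of code of your own. Each camera call takes 0.05 s, during which the arm holds its last target. There are 200 camera calls.

TASK

Check the thick pivot pin: hold it upright with its foot low, just clear of the base plate, and push it from the robot's side right through the go gap (the longer gauge) and out at its far side, then try it in the mouth of the no-go gap (the shorter gauge), pressing with about 6 N for a second to be sure that it stops there; never load either gauge with more than 20 N. Then stand the pin fully home in the empty hole of the wooden rack and let go, leaving the thin pin in its place and tipping neither pin over.

Things in the scene. Friction and masses are not known exactly. Their poses are not given: they have to be found in the camera images.
- pin_center (a point): the centre (half-way up, 44 mm from either end) of the loose thick steel pivot pin, a plain cylinder 20 mm in diameter and 88 mm long with a shallow look-only groove near the top; it stands on end on the bench between the robot and the gauges. Its z axis runs along the pin. About 0.15 to 0.3 kg
- go_gauge: the longer, fixed gauge: steel jaws on a dark base plate (68 x 94 x 4 mm), gap 21.5 mm wide, open above and at both ends. Origin: base underside, centre of the plate. x runs along the gap: enter at -x (robot's side), leave at +x. Jaws x -22 to +22 mm, tops 24 mm up, entry corners rounded to 9 mm. The jaw pair is clamped up to 5 mm to either side (y) of the plate's middle: feel for the gap
- nogo_gauge: the shorter, fixed gauge (base 46 x 87.5 x 4 mm), gap 15 mm: the pin must stop in its mouth. Origin: base underside, centre; x along the gap, mouth at -x (robot's side). Jaws 22 mm long, tops 24 mm up, corners rounded to 2 mm; clamped up to 10 mm ahead or behind the middle, so a centred pin stops with its axis at x = -6 to -26 mm: feel for it. Rigid; left or right of the go gauge
- empty_hole (a point): centre of the mouth of the empty hole in the fixed wooden rack, at the rack's top face, 28 mm above the bench; the hole is 25 mm in diameter, 20 mm deep with a flat bottom, with a 2 mm chamfer. x axis along the rack (130 x 56 x 28 mm); the other hole, with the thin pin in it, is 70 mm away along +x
- thin_pin_center (a point): the centre of a thin steel pin, 14 mm in diameter, 60 mm long, that stands in the rack's other hole (its top 68 mm above the bench); leave it there
There are look-alikes about, which are no part of the job. What is shaped like the part that bears pin_center but purple is not meant.

How it is judged:
On the way, in this order (a step that is already met when the one before it is completed fails the run):
1. the pin is held low and upright before the entry of the go gap (x of pin_center in the frame of go_gauge between -0.12 and -0.026 m and horizontal distance between pin_center and go_gauge below 0.12 m and z of pin_center in the frame of go_gauge below 0.06 m and angle between pin_center's own z axis and vertical below 0.2 rad and contact force between pin and the fingers above 1 N), for 0.05 s.
2. the pin is inside the go gap, reaching at least 8 mm below the jaws' tops (x of pin_center in the frame of go_gauge between -0.012 and 0.012 m and y of pin_center in the frame of go_gauge between -0.008 and 0.008 m and z of pin_center in the frame of go_gauge below 0.06 m and angle between pin_center's own z axis and vertical below 0.12 rad), for 0.05 s.
3. the pin has come out at the far side of the go gap, still low (x of pin_center in the frame of go_gauge above 0.03 m and horizontal distance between pin_center and go_gauge below 0.1 m and z of pin_center in the frame of go_gauge below 0.06 m), for 0.05 s.
4. the pin is pressed upright into the mouth of the no-go gap with 3 to 15 N for 0.4 s and stops there (contact force between pin and nogo_gauge between 3 and 15 N and x of pin_center in the frame of nogo_gauge between -0.036 and 0 m and y of pin_center in the frame of nogo_gauge between -0.005 and 0.005 m and z of pin_center in the frame of nogo_gauge below 0.06 m and angle between pin_center's own z axis and vertical below 0.1 rad), for 0.4 s.
At the end, for the whole second after the job is handed in: The thick pin stands upright (within 0.15 rad), released and at rest, at the bottom of the rack's empty hole (centre within 6 mm of the hole's axis and at most 28 mm above its mouth, 24 mm when fully home); the thin pin is still in its hole, within 10 mm of its start (horizontal distance between pin_center and empty_hole below 0.006 m and z of pin_center in the frame of empty_hole below 0.028 m and angle between pin_center's own z axis and vertical below 0.15 rad and linear speed of pin below 0.02 m/s and distance of thin_pin_center from where it was at the start of the episode below 0.01 m and angle between thin_pin_center's own z axis and vertical below 0.3 rad); the robot touches nothing.
It fails at once if a gauge is loaded with more than 20 N (contact force between anything else and go_gauge above 20 N or contact force between anything else and nogo_gauge above 20 N).
It fails at once if the thick pin is tipped over (angle between pin_center's own z axis and vertical above 0.8 rad).
It fails at once if the thin pin is pulled out or knocked (distance of thin_pin_center from where it was at the start of the episode above 0.02 m).
It also fails if it takes over 72 s, if anything falls off the work surface, if the arm or the gripper's body presses on something with over 40 N, if the wrist force passes 120 N, or if a joint passes its speed limit or range.

## Working session

There is one attempt and no reset: what is moved stays moved. The work goes in short steps, Python scripts to look and compute and a tool call to move; the robot and the scene stay as the last step left them, time stands still between calls to the robot, and variables do not carry over. Pictures are saved under pics/ and viewed, at most 10 in all, crops included, and the job is handed in when it is done.

Besides the shell and the picture viewer there is one more tool, called after "Call:" by a JSON object that holds its "op" and its "data". arm_command: Moves the arm, as the interface text tells. Its arguments: {"type":"object","properties":{"motion":{"type":"string"}},"required":["motion"]}

```bash
mkdir -p pics; cat > h.py <<'E'
import numpy as np,cv2
from cell import sense,capture,hand_in
def ray(c,u,v):
    d=np.array(c["rotation"])@np.linalg.inv(np.array(c["intrinsics"]))@np.array([u,v,1.]);return np.array(c["eye"]),d/np.linalg.norm(d)
def onz(c,u,v,z):
    e,d=ray(c,u,v);return e+d*(z-e[2])/d[2]
def proj(c,p):
    q=np.array(c["intrinsics"])@(np.array(c["rotation"]).T@(np.array(p)-np.array(c["eye"])));return q[:2]/q[2]
E
python3 - <<'E'
from h import *
for n in("scene","top"):
    c=capture(n);cv2.imwrite(f"pics/{n}0.png",c["color"]);print(n,c["eye"],c["rotation"],c["intrinsics"])
s=sense();print(s)
E
```

```text
scene [ 0.93156107 -0.83272966  0.73891715] [-0.42699308  0.86528264  0.23702676 -0.11305389] [[616.56896482   0.         326.83728807]
 [  0.         616.56896482 244.00638059]
 [  0.           0.           1.        ]]
top [ 0.4460169  -0.10996829  0.89494156] [ 0.03338134 -0.69986554  0.71284144 -0.03051207] [[488.94810599   0.         314.12753358]
 [  0.         488.94810599 237.02979184]
 [  0.           0.           1.        ]]
{'time': 0.1, 'qpos': array([-1.12801259e+00,  4.23770906e-01,  1.63064897e+00,  2.75786094e-05,
        1.08861795e+00, -1.89947489e-02]), 'dq': array([ 6.02091385e-04, -3.00965106e-03, -1.41171605e-03,  1.95228650e-03,
        4.42222329e-05, -1.27607770e-03]), 'joint_efforts': array([-4.30365926e-04, -5.58420289e+01, -2.82445157e+01, -9.63549633e-05,
        2.95674472e-03, -1.69180885e-05]), 'eef_pos': array([ 0.27827223, -0.55905102,  0.23060548]), 'tcp_rot': array([-7.08996681e-04,  9.73464494e-01,  2.28836965e-01, -1.40030153e-04]), 'wrist_force': array([-0.4513134 , -0.30803127, -0.06881427]), 'wrist_torque': array([-0.02935212,  0.01270697,  0.00457125]), 'grasp_force': 0.0, 'width': 0.08517570989945568}
```

View pics/top0.png

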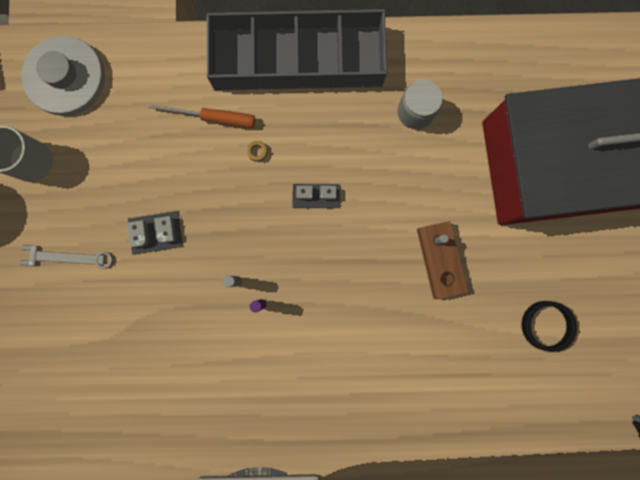

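View pics/scene0.png

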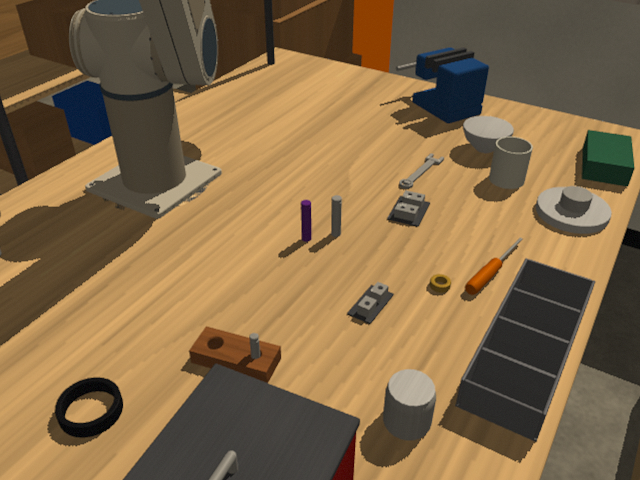

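The top view shows the go gauge at about (155,232), the no-go gauge at (317,195) and the thick pin at (232,281), with the purple decoy at (258,305). The rack is at (445,260), its empty hole at (448,279) and the thin pin at (443,239). The scene view shows the same layout.

```bash
sed -i 's/^def ray/from scipy.spatial.transform import Rotation as Ro\ndef M(c):\n    q=c["rotation"];return Ro.from_quat([q[1],q[2],q[3],q[0]]).as_matrix()\ndef ray/; s/np.array(c\["rotation"\])@np.linalg/M(c)@np.linalg/; s/np.array(c\["rotation"\]).T/M(c).T/' h.py
python3 - <<'E'
from h import *
c=capture("top");im=c["color"];hsv=cv2.cvtColor(im,cv2.COLOR_BGR2HSV);s=hsv[...,1]
def blob(m,x0,y0,x1,y1):
    z=np.zeros_like(m);z[y0:y1,x0:x1]=m[y0:y1,x0:x1]
    k=cv2.findContours(z,cv2.RETR_EXTERNAL,cv2.CHAIN_APPROX_NONE)[0]
    return max(k,key=cv2.contourArea)
g=((s<75)*255).astype(np.uint8)
for n,b,z in(("go",(115,200,195,265),.004),("nogo",(280,172,355,220),.004)):
    k=blob(g,*b);p=np.array([onz(c,u,v,z)[:2] for u,v in k[:,0]],np.float32)
    print(n,cv2.boundingRect(k),cv2.minAreaRect(p))
k=blob(g,215,268,245,292);print("pin px",cv2.boundingRect(k),cv2.minAreaRect(k))
sc=capture("scene");im2=sc["color"];h2=cv2.cvtColor(im2,cv2.COLOR_BGR2HSV)
g2=((h2[...,1]<75)*255).astype(np.uint8);k2=blob(g2,322,190,350,245);print("pin scene",cv2.boundingRect(k2),cv2.minAreaRect(k2))
# rack: reddish wood
r=((hsv[...,0]<12)&(s>110)&(hsv[...,2]>40)).astype(np.uint8)*255
k=blob(r,405,210,480,310);p=np.array([onz(c,u,v,.028)[:2] for u,v in k[:,0]],np.float32);print("rack",cv2.boundingRect(k),cv2.minAreaRect(p))
print("hole",onz(c,448,279,.028))
big=lambda i,x,y,w,h,f:cv2.resize(i[y:y+h,x:x+w],None,fx=f,fy=f,interpolation=cv2.INTER_CUBIC)
a=big(im,115,170,240,140,3);b=big(im,405,210,80,100,4)
o=np.zeros((600,720,3),np.uint8);o[:420]=a
cv2.imwrite("pics/crop.png",np.vstack([a]))
v=np.zeros((400,680,3),np.uint8);v[:,:320]=b;t=big(im2,185,310,110,75,3);v[:225,330:660]=t;cv2.imwrite("pics/crop2.png",v)
E
```

```text
go (127, 211, 56, 43) ((0.5408817529678345, 0.18624643981456757), (0.06719735264778137, 0.09590259939432144), 7.99661922454834)
nogo (293, 184, 47, 24) ((0.6036593317985535, -0.11190949380397797), (0.08498947322368622, 0.04292137920856476), 88.91641235351562)
pin px (222, 275, 21, 12) ((232.0, 280.5), (11.0, 20.0), 90.0)
pin scene (332, 196, 10, 41) ((336.5, 216.0), (40.0, 9.0), 90.0)
rack (443, 278, 1, 2) ((0.4469332695007324, -0.3331894278526306), (0.0017587183974683285, 0.0), 177.59921264648438)
hole [ 0.44589458 -0.34196129  0.028     ]
```

View pics/crop.png

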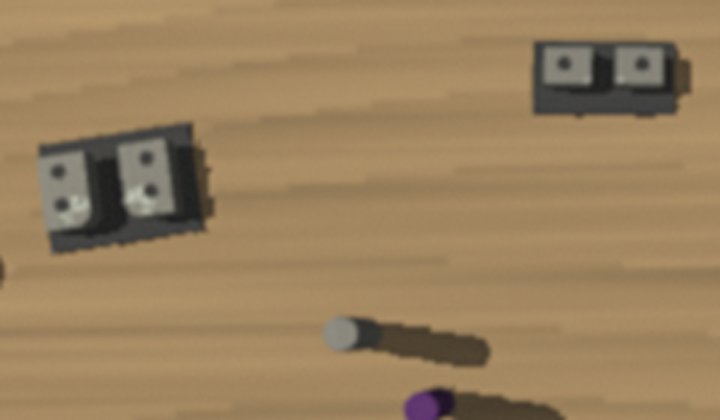

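The crop (3x from 115,170) shows the go gauge turned by about +8°, with rounded entries on the robot's side. The no-go gauge is about square, its jaws clamped forward, and the pin top is at about (228.7, 281).

```bash
cat >> h.py <<'E'
def plan(x,y,z,psi):
    s=sense();q=s["tcp_rot"];R=Ro.from_quat([q[1],q[2],q[3],q[0]])
    p=np.radians(psi);T=np.array([[np.cos(p),np.sin(p),0],[np.sin(p),-np.cos(p),0],[0,0,-1]]).T
    d=R.as_matrix().T@(np.array([x,y,z])-s["eef_pos"])*1000
    rv=np.degrees((R.inv()*Ro.from_matrix(T)).as_rotvec())
    d2=T.T@(np.array([x,y,z])-s["eef_pos"])*1000
    print("t",s["time"],"pos",s["eef_pos"].round(4),"now-frame mm",d.round(1),"target-frame mm",d2.round(1),"turn",rv.round(1))
E
python3 - <<'E'
from h import *
c=capture("top");print("pin",onz(c,228.7,281,.088),"purple",onz(c,256.5,306,.088))
s=capture("scene")
print("pin by scene foot",onz(s,336.5,235.5,0),"top",onz(s,336.5,198,.088))
for uv in((418,229),(448,222),(470,292),(434,299)):print(onz(c,*uv,.028)[:2])
plan(.45,.04,.23,98)
E
```

```text
pin [0.44917391 0.03448068 0.088     ] purple [ 0.40757748 -0.01096753  0.088     ]
pin by scene foot [0.45164345 0.03175842 0.        ] top [0.44923063 0.03308567 0.088     ]
[ 0.53554219 -0.29240505]
[ 0.54708827 -0.34629657]
[ 0.42241368 -0.37964107]
[ 0.41132998 -0.31588505]
t 0.3 pos [ 0.2784 -0.5593  0.2311] now-frame mm [ 420.6 -460.1    1.3] target-frame mm [569.6 253.3   1.1] turn [ -0.   -0.  -71.5]
```

View pics/crop2.png

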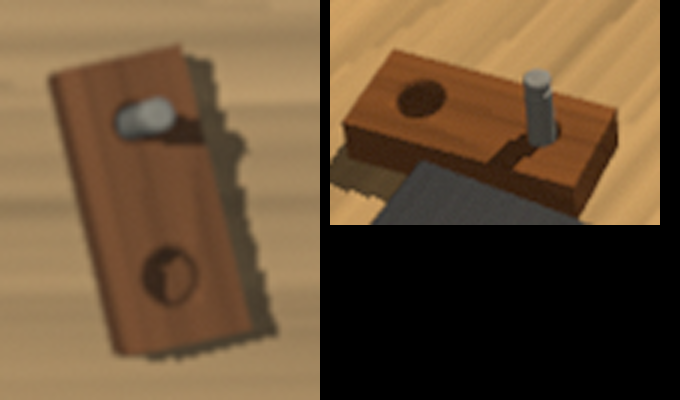

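The crop shows the empty hole at full-image pixel (447.5, 279.2), and the thin pin stands in the far hole. The pin is at about (0.449, 0.034); I'm moving above it.

Call:
{"op": "arm_command", "data": {"motion": "1 0 0 0 0 0 -10.2; 1 0 0 0 0 0 -10.2; 1 0 0 0 0 0 -10.2; 1 0 0 0 0 0 -10.2; 1 0 0 0 0 0 -10.2"}}

```text
time: 0.92
eef_pos: [0.2785, -0.5595, 0.2313]
tcp_rot: [-0.0, 0.778, 0.628, 0.0]
wrist_force: [-0.8, -0.0, 0.6]
width: 0.0858
grasp_force: 0.0
```

Call:
{"op": "arm_command", "data": {"motion": "1 0 0 0 0 0 -10.2; 1 0 0 0 0 0 -10.3; 1 47 21 0 0 0 0; 1 47 21 0 0 0 0; 1 47 21 0 0 0 0"}}

```text
time: 1.55
eef_pos: [0.3215, -0.4097, 0.2313]
tcp_rot: [0.0, 0.657, 0.754, 0.0]
wrist_force: [0.7, -1.0, -0.4]
width: 0.0857
grasp_force: 0.0
```

Call:
{"op": "arm_command", "data": {"motion": "1 47 21 0 0 0 0; 1 47 21 0 0 0 0; 1 47 21 0 0 0 0; 1 47 21 0 0 0 0; 1 47 21 0 0 0 0"}}

```text
time: 2.17
eef_pos: [0.3931, -0.1624, 0.2316]
tcp_rot: [0.0, 0.656, 0.754, 0.0]
wrist_force: [0.9, -0.1, 0.6]
width: 0.0856
grasp_force: 0.0
```

Call:
{"op": "arm_command", "data": {"motion": "1 47 21 0 0 0 0; 1 47 21 0 0 0 0; 1 47 21 0 0 0 0; 1 47 21 0 0 0 0; 1 0 0 0 0 0 0"}}

```text
time: 2.8
eef_pos: [0.4507, 0.0367, 0.2315]
tcp_rot: [0.0, 0.655, 0.756, 0.0]
wrist_force: [-0.1, 0.5, -1.1]
width: 0.0853
grasp_force: 0.0
```

```bash
python3 - <<'E'
from h import *
plan(.4495,.0335,.036,98)
c=capture("wrist");cv2.imwrite("pics/w1.png",c["color"]);print(c["eye"],proj(c,[.4495,.0335,.088]),proj(c,[.4495,.0335,0]))
E
```

```text
t 2.8 pos [0.4507 0.0367 0.2315] now-frame mm [ -3.   -1.9 195.5] target-frame mm [ -3.   -1.7 195.5] turn [ 0.1 -0.   0.2]
[0.44004566 0.11062737 0.37355982] [307.90432633 229.73611434] [308.45902385 203.5949566 ]
```

View pics/w1.png

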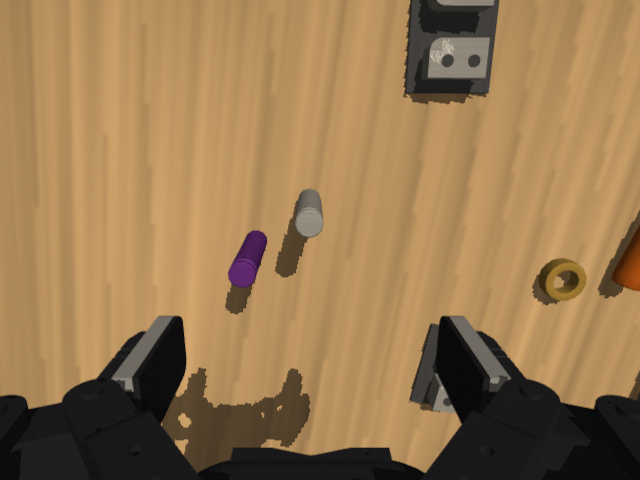

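The wrist view shows the thick pin's top at (308.7, 223), about 3 mm to +y of the prediction, and nothing near the fingers except the purple pin off to one side. I'll check this, then descend.

```bash
python3 - <<'E'
from h import *
c=capture("wrist");print(onz(c,308.7,223,.088),onz(c,309.5,199,0.0))
plan(.4495,.0355,.036,98)
E
```

```text
[0.44853764 0.03681496 0.088     ] [0.44891676 0.03615255 0.        ]
t 2.9 pos [0.4497 0.0342 0.2312] now-frame mm [1.300e+00 1.000e-01 1.952e+02] target-frame mm [  1.3  -0.  195.2] turn [-0.   0.   0.1]
```

Call:
{"op": "arm_command", "data": {"motion": "1 1.5 -0.5 45 0 0 0; 1 0 0 45 0 0 0; 1 0 0 45 0 0 0; 1 0 0 40 0 0 0; 1 0 0 20 0 0 0"}}

```text
time: 3.52
eef_pos: [0.4478, 0.0338, 0.0345]
tcp_rot: [-0.001, 0.657, 0.754, -0.001]
wrist_force: [-0.3, 1.0, 0.1]
width: 0.0857
grasp_force: 0.0
```

Call:
{"op": "arm_command", "data": {"motion": "-1 0 0 0 0 0 0; -1 0 0 0 0 0 0; -1 0 0 0 0 0 0; -1 0 0 0 0 0 0; -1 0 0 0 0 0 0"}}

```text
time: 4.15
eef_pos: [0.4498, 0.0353, 0.0374]
tcp_rot: [0.001, 0.656, 0.755, 0.0]
wrist_force: [-1.2, -0.8, 7.9]
width: 0.0186
grasp_force: 58.2
```

Call:
{"op": "arm_command", "data": {"motion": "-1 0 0 0 0 0 0; -1 0 0 0 0 0 0; -1 0 0 0 0 0 0; -1 0 0 -6 0 0 0; -1 0 0 0 0 0 0"}}

```text
time: 4.78
eef_pos: [0.4497, 0.0355, 0.043]
tcp_rot: [0.0, 0.656, 0.755, 0.0]
wrist_force: [0.5, -0.2, -2.0]
width: 0.019
grasp_force: 58.6
```

```bash
python3 - <<'E'
from h import *
s=sense();print(s["wrist_force"],s["wrist_torque"],s["width"],s["grasp_force"])
# go gauge entry point 75mm before centre
a=np.radians(8);g=np.array([.5409,.186]);e=g-.075*np.array([np.cos(a),np.sin(a)]);print(e)
plan(*e,.046,98)
c=capture("wrist");cv2.imwrite("pics/w2.png",c["color"])
E
```

```text
[ 0.54586356 -0.22983338 -1.996765  ] [-0.01611892 -0.01258424 -0.0385629 ] 0.01899662524425936 58.5586541891098
[0.46662989 0.17556202]
t 4.775 pos [0.4497 0.0355 0.043 ] now-frame mm [136.4  36.2  -3. ] target-frame mm [136.4  36.3  -3. ] turn [ 0.1  0.  -0. ]
```

View pics/w2.png

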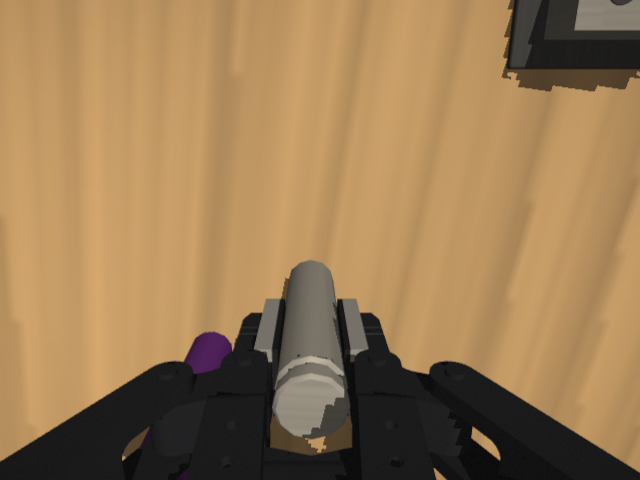

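The pin is held upright: its top is at (312,405) and its foot near (312,265). I'm moving part-way and looking at the go jaws from close by.

Call:
{"op": "arm_command", "data": {"motion": "-1 15 0 -3 0 0 0; -1 20 0 0 0 0 0; -1 15 0 0 0 0 0; -1 0 0 0 0 0 0; -1 0 0 0 0 0 0"}}

```text
time: 5.45
eef_pos: [0.4422, 0.085, 0.0453]
tcp_rot: [-0.0, 0.656, 0.755, -0.0]
wrist_force: [-0.1, -0.6, -1.9]
width: 0.0184
grasp_force: 58.6
```

```bash
python3 - <<'E'
from h import *
t=capture("top");print("gap mid from top",onz(t,149.8,230.7,.024))
c=capture("wrist");im=c["color"];cv2.imwrite("pics/w3.png",im)
s=sense();print(s["eef_pos"])
print("pin top rel tcp",onz(c,312,405,.0965)-s["eef_pos"])
hsv=cv2.cvtColor(im,cv2.COLOR_BGR2HSV)
m=((hsv[...,1]<60)&(hsv[...,2]>105)).astype(np.uint8)*255;m[:,:380]=0
for k in cv2.findContours(m,cv2.RETR_EXTERNAL,cv2.CHAIN_APPROX_NONE)[0]:
    if cv2.contourArea(k)>300:
        r=cv2.minAreaRect(np.array([onz(c,u,v,.024)[:2]*1000 for u,v in k[:,0]],np.float32))
        print(cv2.boundingRect(k),r)
E
```

```text
gap mid from top [0.54186322 0.18734013 0.024     ]
[0.4423149  0.08461057 0.04526978]
pin top rel tcp [-0.0002246   0.0049128   0.05123022]
(549, 97, 91, 79) ((539.38916015625, 164.85202026367188), (34.37881088256836, 28.019771575927734), 8.009797096252441)
(576, 0, 64, 33) ((528.355224609375, 203.94012451171875), (23.358373641967773, 9.8726224899292), 7.99971342086792)
```

View pics/w3.png

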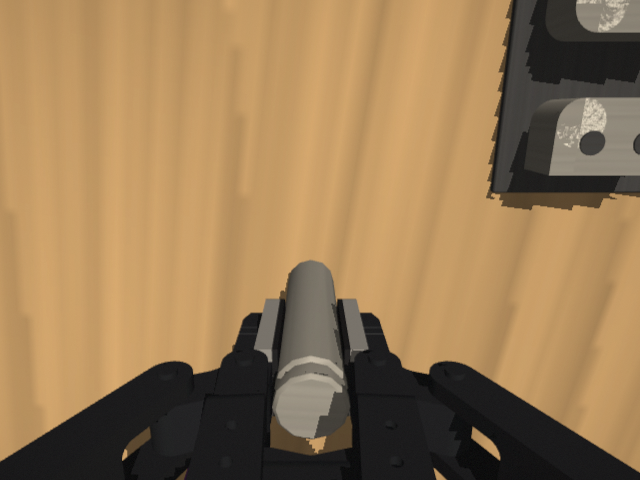

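The view shows the right-hand jaw top at rows 98–176 and the left jaw's inner edge at row 33, giving a gap of about 21.3 mm, which matches the 21.5 mm given. I'll compare the pin's foot with the gap in the same camera.

```bash
python3 - <<'E'
from h import *
s=sense();c=capture("wrist");im=c["color"]
n=np.array([-np.sin(np.radians(8)),np.cos(np.radians(8))]);d=np.array([n[1],-n[0]])
p=onz(c,312,261,.0085)[:2];print("foot rel tcp d,n mm",(p-s["eef_pos"][:2])@d*1e3,(p-s["eef_pos"][:2])@n*1e3-10)
for z in(.06,.0965):  # pin silhouette width centre
    pass
# jaw inner edges along columns, plane z=.024
for u in(600,615,630):
    col=im[:,u].astype(int).sum(1);g=np.diff(col)
    rows=[v for v in range(5,220) if abs(g[v])>90]
    print(u,rows,[round(onz(c,u,v+.5,.024)[:2]@n*1e3,1) for v in rows])
# entry faces: right jaw leftmost column
print("tcp d,n",s["eef_pos"][:2]@d*1e3,s["eef_pos"][:2]@n*1e3, "plate left edge d",onz(c,497,160,.004)[:2]@d*1e3,"jaw front d", onz(c,553,165,.024)[:2]@d*1e3)
print(s["wrist_force"],s["wrist_torque"])
E
```

```text
foot rel tcp d,n mm 0.6912916431452184 1.790088381633856
600 [30, 31, 96, 130, 131, 150, 174, 203] [np.float64(123.8), np.float64(123.5), np.float64(102.2), np.float64(90.3), np.float64(90.0), np.float64(83.1), np.float64(74.2), np.float64(63.0)]
615 [31, 96, 174, 192, 196, 197, 198] [np.float64(123.5), np.float64(102.2), np.float64(74.2), np.float64(67.3), np.float64(65.7), np.float64(65.3), np.float64(65.0)]
630 [31, 96, 174, 194] [np.float64(123.5), np.float64(102.2), np.float64(74.2), np.float64(66.5)]
tcp d,n 449.7858332911155 22.228814578928976 plate left edge d 528.3722623435533 jaw front d 541.1298428167358
[-0.72529447 -1.28324938 -2.60143986] [-0.03868321 -0.03420827 -0.02462197]
```

Wrist and top views agree: the TCP must go to a lateral n of about 111, with the gauge centre at d of about 562. I'm moving to the entry.

Call:
{"op": "arm_command", "data": {"motion": "-1 20 8 0 0 0 0; -1 25 10 0 0 0 0; -1 25 10 0 0 0 0; -1 19 9 0 0 0 0; -1 0 0 0 0 0 0"}}

```text
time: 6.22
eef_pos: [0.4674, 0.1791, 0.0454]
tcp_rot: [0.0, 0.656, 0.755, 0.0]
wrist_force: [-0.9, -0.5, -2.3]
width: 0.0184
grasp_force: 58.6
```

Call:
{"op": "arm_command", "data": {"motion": "-1 0 10 0 0 0 0; -1 0 10 0 0 0 0; -1 0 4 0 0 0 0; -1 0 0 0 0 0 0; -1 0 0 0 0 0 0"}}

```text
time: 6.85
eef_pos: [0.4901, 0.1812, 0.0452]
tcp_rot: [-0.0, 0.656, 0.754, -0.0]
wrist_force: [0.1, 0.1, -2.3]
width: 0.0186
grasp_force: 58.7
```

```bash
cat >> h.py <<'E'
def go(a=8.,cx=0,cn=0):
    s=sense();n=np.array([-np.sin(np.radians(a)),np.cos(np.radians(a))]);d=np.array([n[1],-n[0]]);f=s["wrist_force"];m=s["wrist_torque"];p=s["eef_pos"]
    print("t%.2f d%.1f n%.1f z%.1f | Fd %.1f Fn %.1f Fz %.1f | Md %.2f Mn %.2f"%(s["time"],p[:2]@d*1e3,p[:2]@n*1e3,p[2]*1e3,f[:2]@d,f[:2]@n,f[2],m[:2]@d,m[:2]@n))
E
python3 -c "from h import *;go()"
```

```text
t6.85 d510.5 n111.3 z45.2 | Fd 0.1 Fn 0.0 Fz -2.3 | Md -0.02 Mn 0.02
```

Call:
{"op": "arm_command", "data": {"motion": "-1 0 6 0 0 0 0; -1 0 6 0 0 0 0; -1 0 4 0 0 0 0; -1 0 3 0 0 0 0; -1 0 0 0 0 0 0"}}

```text
time: 7.48
eef_pos: [0.5095, 0.1841, 0.0453]
tcp_rot: [0.0, 0.656, 0.754, 0.0]
wrist_force: [-0.5, -0.3, -2.8]
width: 0.0188
grasp_force: 58.7
```

```bash
python3 -c "from h import *;go()"
```

```text
t7.47 d530.1 n111.4 z45.3 | Fd -0.6 Fn -0.3 Fz -2.8 | Md 0.01 Mn -0.04
```

Call:
{"op": "arm_command", "data": {"motion": "-1 0 2 0 0 0 0; -1 0 2 0 0 0 0; -1 0 0 0 0 0 0"}}

```text
time: 7.85
eef_pos: [0.5134, 0.1847, 0.0453]
tcp_rot: [0.0, 0.656, 0.754, 0.0]
wrist_force: [0.3, 1.0, -2.1]
width: 0.0187
grasp_force: 58.7
```

```bash
python3 -c "from h import *;go()"
```

```text
t7.85 d534.1 n111.5 z45.3 | Fd 0.5 Fn 1.0 Fz -2.1 | Md 0.04 Mn -0.01
```

Call:
{"op": "arm_command", "data": {"motion": "-1 0 1.5 0 0 0 0; -1 0 1.5 0 0 0 0; -1 0 0 0 0 0 0"}}

```text
time: 8.22
eef_pos: [0.5163, 0.1851, 0.0453]
tcp_rot: [0.0, 0.656, 0.754, 0.0]
wrist_force: [0.2, -0.2, -2.7]
width: 0.019
grasp_force: 58.7
```

```bash
python3 -c "from h import *;go()"
```

```text
t8.22 d537.1 n111.4 z45.3 | Fd 0.2 Fn -0.2 Fz -2.7 | Md 0.01 Mn 0.01
```

Call:
{"op": "arm_command", "data": {"motion": "-1 0 1.5 0 0 0 0; -1 0 1.5 0 0 0 0; -1 0 0 0 0 0 0"}}

```text
time: 8.6
eef_pos: [0.5193, 0.1855, 0.0453]
tcp_rot: [0.0, 0.656, 0.754, 0.0]
wrist_force: [1.4, 0.7, -1.9]
width: 0.0183
grasp_force: 58.7
```

```bash
python3 -c "from h import *;go()"
```

```text
t8.60 d540.1 n111.4 z45.3 | Fd 1.4 Fn 0.5 Fz -1.9 | Md 0.03 Mn 0.01
```

Call:
{"op": "arm_command", "data": {"motion": "-1 0 1.5 0 0 0 0; -1 0 1.5 0 0 0 0; -1 0 0 0 0 0 0"}}

```text
time: 8.98
eef_pos: [0.5223, 0.1859, 0.0453]
tcp_rot: [0.0, 0.656, 0.754, 0.0]
wrist_force: [1.1, -0.1, -2.9]
width: 0.0191
grasp_force: 58.7
```

```bash
python3 -c "from h import *;go()"
```

```text
t8.97 d543.1 n111.4 z45.3 | Fd 1.1 Fn -0.3 Fz -2.9 | Md -0.01 Mn 0.01
```

Call:
{"op": "arm_command", "data": {"motion": "-1 0 1.5 0 0 0 0; -1 0 0 0 0 0 0; -1 0 0 0 0 0 0"}}

```text
time: 9.35
eef_pos: [0.5236, 0.1861, 0.0453]
tcp_rot: [-0.0, 0.656, 0.754, -0.0]
wrist_force: [-0.3, -0.5, -0.9]
width: 0.0185
grasp_force: 58.7
```

```bash
python3 -c "from h import *;go()"
```

```text
t9.35 d544.4 n111.4 z45.3 | Fd -0.3 Fn -0.5 Fz -0.9 | Md 0.01 Mn 0.01
```

Call:
{"op": "arm_command", "data": {"motion": "-1 0 1.5 0 0 0 0; -1 0 0 0 0 0 0; -1 0 0 0 0 0 0"}}

```text
time: 9.72
eef_pos: [0.5251, 0.1863, 0.0453]
tcp_rot: [-0.0, 0.656, 0.754, 0.0]
wrist_force: [-0.1, -0.6, -2.4]
width: 0.0186
grasp_force: 58.7
```

```bash
python3 -c "from h import *;go()"
```

```text
t9.72 d545.9 n111.4 z45.3 | Fd -0.2 Fn -0.6 Fz -2.4 | Md 0.03 Mn -0.00
```

Call:
{"op": "arm_command", "data": {"motion": "-1 0 1.5 0 0 0 0; -1 0 0 0 0 0 0; -1 0 0 0 0 0 0"}}

```text
time: 10.1
eef_pos: [0.5265, 0.1864, 0.0453]
tcp_rot: [-0.0, 0.656, 0.754, -0.0]
wrist_force: [-0.3, -1.0, -2.8]
width: 0.0183
grasp_force: 58.7
```

```bash
python3 -c "from h import *;go()"
```

```text
t10.10 d547.3 n111.3 z45.3 | Fd -0.5 Fn -1.0 Fz -2.8 | Md -0.23 Mn 0.02
```

Call:
{"op": "arm_command", "data": {"motion": "-1 0 1.5 0 0 0 0; -1 0 0 0 0 0 0; -1 0 0 0 0 0 0"}}

```text
time: 10.48
eef_pos: [0.528, 0.1866, 0.0452]
tcp_rot: [-0.0, 0.656, 0.754, -0.0]
wrist_force: [0.4, -2.3, -2.3]
width: 0.0185
grasp_force: 58.7
```

```bash
python3 -c "from h import *;go()"
```

```text
t10.47 d548.8 n111.3 z45.2 | Fd 0.0 Fn -2.3 Fz -2.3 | Md -0.43 Mn 0.11
```

Contact is on the +n jaw (Fn −2.3 N), so I'm shifting 0.9 mm to −n.

Call:
{"op": "arm_command", "data": {"motion": "-1 -0.9 0 0 0 0 0; -1 0 0 0 0 0 0; -1 0 0 0 0 0 0"}}

```text
time: 10.85
eef_pos: [0.5284, 0.186, 0.0454]
tcp_rot: [0.0, 0.656, 0.754, 0.0]
wrist_force: [-0.3, -0.6, -2.6]
width: 0.0187
grasp_force: 58.7
```

```bash
python3 -c "from h import *;go()"
```

```text
t10.85 d549.1 n110.6 z45.4 | Fd -0.3 Fn -0.5 Fz -2.6 | Md 0.03 Mn -0.06
```

Call:
{"op": "arm_command", "data": {"motion": "-1 0 2 0 0 0 0; -1 0 2 0 0 0 0; -1 0 0 0 0 0 0"}}

```text
time: 11.22
eef_pos: [0.5325, 0.1865, 0.0454]
tcp_rot: [0.0, 0.656, 0.754, 0.0]
wrist_force: [-0.4, 0.3, -1.0]
width: 0.0186
grasp_force: 58.7
```

```bash
python3 -c "from h import *;go()"
```

```text
t11.22 d553.2 n110.6 z45.4 | Fd -0.4 Fn 0.3 Fz -1.0 | Md 0.04 Mn -0.01
```

Call:
{"op": "arm_command", "data": {"motion": "-1 0 2.5 0 0 0 0; -1 0 2.5 0 0 0 0; -1 0 0 0 0 0 0"}}

```text
time: 11.6
eef_pos: [0.5374, 0.1871, 0.0454]
tcp_rot: [0.0, 0.656, 0.754, 0.0]
wrist_force: [0.9, -0.6, -1.8]
width: 0.0191
grasp_force: 58.7
```

```bash
python3 -c "from h import *;go()"
```

```text
t11.60 d558.2 n110.5 z45.4 | Fd 0.8 Fn -0.7 Fz -1.8 | Md 0.01 Mn -0.04
```

Call:
{"op": "arm_command", "data": {"motion": "-1 0 2.5 0 0 0 0; -1 0 2.5 0 0 0 0; -1 0 0 0 0 0 0"}}

```text
time: 11.98
eef_pos: [0.5424, 0.1879, 0.0454]
tcp_rot: [0.0, 0.656, 0.754, 0.0]
wrist_force: [0.3, 0.2, -1.6]
width: 0.0185
grasp_force: 58.7
```

```bash
python3 -c "from h import *;go()"
```

```text
t11.97 d563.2 n110.5 z45.4 | Fd 0.4 Fn 0.2 Fz -1.6 | Md -0.02 Mn -0.03
```

Call:
{"op": "arm_command", "data": {"motion": "-1 0 2.5 0 0 0 0; -1 0 2.5 0 0 0 0; -1 0 0 0 0 0 0"}}

```text
time: 12.35
eef_pos: [0.5473, 0.1885, 0.0453]
tcp_rot: [0.0, 0.656, 0.754, 0.0]
wrist_force: [0.3, -0.1, -2.1]
width: 0.0189
grasp_force: 58.7
```

```bash
python3 -c "from h import *;go()"
```

```text
t12.35 d568.2 n110.5 z45.3 | Fd 0.3 Fn -0.1 Fz -2.1 | Md -0.03 Mn 0.02
```

Running free; continuing out.

Call:
{"op": "arm_command", "data": {"motion": "-1 0 2.5 0 0 0 0; -1 0 2.5 0 0 0 0; -1 0 2.5 0 0 0 0; -1 0 0 0 0 0 0"}}

```text
time: 12.85
eef_pos: [0.5547, 0.1896, 0.0454]
tcp_rot: [0.0, 0.656, 0.754, 0.0]
wrist_force: [0.4, 0.5, -2.0]
width: 0.0183
grasp_force: 58.7
```

```bash
python3 -c "from h import *;go()"
```

```text
t12.85 d575.7 n110.5 z45.4 | Fd 0.5 Fn 0.4 Fz -2.0 | Md -0.06 Mn -0.01
```

Call:
{"op": "arm_command", "data": {"motion": "-1 0 2.5 0 0 0 0; -1 0 2.5 0 0 0 0; -1 0 2.5 0 0 0 0; -1 0 0 0 0 0 0"}}

```text
time: 13.35
eef_pos: [0.5621, 0.1906, 0.0454]
tcp_rot: [0.0, 0.656, 0.754, 0.0]
wrist_force: [-0.6, -0.4, -2.1]
width: 0.0187
grasp_force: 58.7
```

```bash
python3 -c "from h import *;go()"
```

```text
t13.35 d583.2 n110.5 z45.4 | Fd -0.6 Fn -0.3 Fz -2.1 | Md 0.01 Mn 0.02
```

Call:
{"op": "arm_command", "data": {"motion": "-1 0 4 0 0 0 0; -1 0 4 0 0 0 0; -1 0 4 0 0 0 0; -1 0 3 0 0 0 0; -1 0 0 0 0 0 0"}}

```text
time: 13.98
eef_pos: [0.577, 0.1927, 0.0453]
tcp_rot: [0.0, 0.656, 0.754, 0.0]
wrist_force: [0.4, -0.4, -1.9]
width: 0.0189
grasp_force: 58.7
```

```bash
python3 -c "from h import *;go()"
```

```text
t13.97 d598.2 n110.5 z45.3 | Fd 0.3 Fn -0.4 Fz -1.9 | Md -0.02 Mn -0.07
```

Call:
{"op": "arm_command", "data": {"motion": "-1 0 4 0 0 0 0; -1 0 4 0 0 0 0; -1 0 0 -20 0 0 0; -1 0 0 -30 0 0 0; -1 0 0 0 0 0 9"}}

```text
time: 14.6
eef_pos: [0.5868, 0.1944, 0.0993]
tcp_rot: [0.001, 0.715, 0.699, 0.003]
wrist_force: [0.5, -0.3, -2.3]
width: 0.0187
grasp_force: 58.8
```

```bash
python3 -c "from h import *;plan(.53,-.19,.096,89)"
```

```text
t 14.6 pos [0.5868 0.1944 0.0993] now-frame mm [-385.6  -48.5    2.3] target-frame mm [-385.4  -50.1    3.3] turn [ 0.3 -0.1 -0.2]
```

Call:
{"op": "arm_command", "data": {"motion": "-1 -38 -5 0 0 0 0; -1 -38 -5 0 0 0 0; -1 -38 -5 0 0 0 0; -1 -38 -5 0 0 0 0; -1 -38 -5 0 0 0 0"}}

```text
time: 15.22
eef_pos: [0.5565, 0.0031, 0.0969]
tcp_rot: [0.001, 0.713, 0.701, 0.001]
wrist_force: [0.3, -0.5, -1.9]
width: 0.0191
grasp_force: 58.8
```

Call:
{"op": "arm_command", "data": {"motion": "-1 -38 -5 0 0 0 0; -1 -38 -5 0 0 0 0; -1 -38 -5 0 0 0 0; -1 -38 -5 0 0 0 0; -1 -38 -5 0 0 0 0"}}

```text
time: 15.85
eef_pos: [0.528, -0.1867, 0.0969]
tcp_rot: [0.001, 0.714, 0.701, 0.0]
wrist_force: [0.2, -0.5, -2.2]
width: 0.0181
grasp_force: 58.8
```

Call:
{"op": "arm_command", "data": {"motion": "-1 0 0 0 0 0 0; -1 0 0 0 0 0 0; -1 0 0 0 0 0 0"}}

```text
time: 16.23
eef_pos: [0.528, -0.1844, 0.0957]
tcp_rot: [0.0, 0.713, 0.701, 0.0]
wrist_force: [1.0, 0.3, -1.4]
width: 0.019
grasp_force: 58.8
```

```bash
python3 - <<'E'
from h import *
s=sense();print(s["eef_pos"],s["tcp_rot"],s["grasp_force"])
c=capture("wrist");im=c["color"];cv2.imwrite("pics/w4.png",im)
hsv=cv2.cvtColor(im,cv2.COLOR_BGR2HSV)
m=((hsv[...,1]<60)&(hsv[...,2]>105)).astype(np.uint8)*255;m[:,:370]=0
for k in cv2.findContours(m,cv2.RETR_EXTERNAL,cv2.CHAIN_APPROX_NONE)[0]:
    if cv2.contourArea(k)>300:
        print(cv2.boundingRect(k),cv2.minAreaRect(np.array([onz(c,u,v,.024)[:2]*1000 for u,v in k[:,0]],np.float32)))
E
```

```text
[ 0.52795134 -0.18438975  0.09574138] [7.65236104e-05 7.13130953e-01 7.01030831e-01 1.13052349e-04] 58.809653520584106
(445, 124, 51, 60) ((606.2095336914062, -130.7934112548828), (28.393272399902344, 23.024150848388672), 89.06221771240234)
(455, 26, 54, 67) ((607.8558959960938, -88.08951568603516), (28.191499710083008, 21.809627532958984), 88.57526397705078)
```

View pics/w4.png

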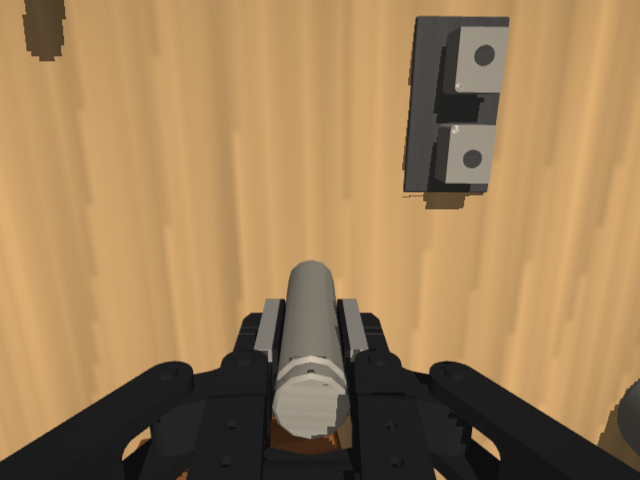

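The view shows the no-go jaws at (472,154) and (482,60), with the gap centred at about y = −0.1094 and jaw centre at x = 0.607. I'm lining up before the mouth, then lowering.

Call:
{"op": "arm_command", "data": {"motion": "-1 20 5 0 0 0 0; -1 25 5 0 0 0 0; -1 20 5.5 0 0 0 0; -1 9.5 0 0 0 0 0; -1 0 0 0 0 0 0"}}

```text
time: 16.9
eef_pos: [0.5445, -0.1102, 0.0952]
tcp_rot: [-0.0, 0.713, 0.701, -0.0]
wrist_force: [-0.2, 0.1, -2.1]
width: 0.0186
grasp_force: 58.8
```

Call:
{"op": "arm_command", "data": {"motion": "-1 0 0 15 0 0 0; -1 0 0 20 0 0 0; -1 0 0 15 0 0 0; -1 0 0 0 0 0 0; -1 0 0 0 0 0 0"}}

```text
time: 17.52
eef_pos: [0.5448, -0.1114, 0.0454]
tcp_rot: [0.0, 0.714, 0.701, 0.0]
wrist_force: [-0.1, -0.7, -1.4]
width: 0.0185
grasp_force: 58.8
```

```bash
python3 -c "
from h import *
go(-1.1);plan(.59,-.1112,.0455,88.9)"
```

```text
t17.52 d546.9 n-100.9 z45.4 | Fd -0.1 Fn -0.7 Fz -1.4 | Md 0.06 Mn 0.00
t 17.525 pos [ 0.5448 -0.1114  0.0454] now-frame mm [ 1.  45.2 -0.1] target-frame mm [ 1.  45.2 -0.1] turn [0. 0. 0.]
```

Call:
{"op": "arm_command", "data": {"motion": "-1 1 8 0 0 0 0; -1 0 10 0 0 0 0; -1 0 10 0 0 0 0; -1 0 6 0 0 0 0; -1 0 0 0 0 0 0"}}

```text
time: 18.15
eef_pos: [0.5792, -0.1107, 0.0453]
tcp_rot: [0.0, 0.713, 0.701, 0.0]
wrist_force: [-0.7, -0.5, -2.2]
width: 0.0187
grasp_force: 58.8
```

```bash
python3 -c "from h import *;go(-1.1)"
```

```text
t18.15 d581.2 n-99.5 z45.3 | Fd -0.7 Fn -0.5 Fz -2.2 | Md -0.02 Mn 0.01
```

Call:
{"op": "arm_command", "data": {"motion": "-1 0 1 0 0 0 0; -1 0 1 0 0 0 0; -1 0 1 0 0 0 0; -1 0 0 0 0 0 0"}}

```text
time: 18.65
eef_pos: [0.5816, -0.1108, 0.0453]
tcp_rot: [0.0, 0.714, 0.701, 0.0]
wrist_force: [-0.7, -0.0, -3.2]
width: 0.0188
grasp_force: 58.8
```

```bash
python3 -c "from h import *;go(-1.1)"
```

```text
t18.65 d583.7 n-99.6 z45.3 | Fd -0.7 Fn -0.0 Fz -3.2 | Md 0.00 Mn -0.01
```

Call:
{"op": "arm_command", "data": {"motion": "-1 0 0.8 0 0 0 0; -1 0 0.7 0 0 0 0; -1 0 0 0 0 0 0"}}

```text
time: 19.02
eef_pos: [0.5832, -0.1108, 0.0453]
tcp_rot: [0.0, 0.713, 0.701, 0.0]
wrist_force: [-1.0, 0.1, -2.2]
width: 0.0189
grasp_force: 58.8
```

```bash
python3 -c "from h import *;go(-1.1)"
```

```text
t19.02 d585.2 n-99.6 z45.3 | Fd -1.0 Fn 0.1 Fz -2.2 | Md 0.02 Mn 0.01
```

Call:
{"op": "arm_command", "data": {"motion": "-1 0 0.8 0 0 0 0; -1 0 0.7 0 0 0 0; -1 0 0 0 0 0 0"}}

```text
time: 19.4
eef_pos: [0.5847, -0.1108, 0.0453]
tcp_rot: [0.0, 0.713, 0.701, 0.0]
wrist_force: [-0.5, -0.3, -1.5]
width: 0.0188
grasp_force: 58.8
```

```bash
python3 -c "from h import *;go(-1.1)"
```

```text
t19.40 d586.7 n-99.6 z45.3 | Fd -0.5 Fn -0.3 Fz -1.5 | Md 0.05 Mn -0.03
```

Call:
{"op": "arm_command", "data": {"motion": "-1 0 0.6 0 0 0 0; -1 0 0 0 0 0 0"}}

```text
time: 19.65
eef_pos: [0.5853, -0.1108, 0.0453]
tcp_rot: [0.0, 0.713, 0.701, 0.0]
wrist_force: [0.8, -0.6, -2.7]
width: 0.0189
grasp_force: 58.8
```

```bash
python3 -c "from h import *;go(-1.1)"
```

```text
t19.65 d587.3 n-99.6 z45.3 | Fd 0.8 Fn -0.6 Fz -2.7 | Md -0.03 Mn -0.05
```

Call:
{"op": "arm_command", "data": {"motion": "-1 0 0.6 0 0 0 0; -1 0 0 0 0 0 0"}}

```text
time: 19.9
eef_pos: [0.5858, -0.1108, 0.0453]
tcp_rot: [0.0, 0.714, 0.701, 0.0]
wrist_force: [0.5, 0.4, -2.2]
width: 0.0185
grasp_force: 58.8
```

```bash
python3 -c "from h import *;go(-1.1)"
```

```text
t19.90 d587.9 n-99.6 z45.3 | Fd 0.5 Fn 0.5 Fz -2.2 | Md -0.01 Mn 0.02
```

Call:
{"op": "arm_command", "data": {"motion": "-1 0 0.7 0 0 0 0; -1 0 0 0 0 0 0"}}

```text
time: 20.15
eef_pos: [0.5866, -0.1109, 0.0454]
tcp_rot: [0.0, 0.713, 0.701, 0.0]
wrist_force: [0.7, 0.4, -1.8]
width: 0.0187
grasp_force: 58.8
```

```bash
python3 -c "from h import *;go(-1.1)"
```

```text
t20.15 d588.6 n-99.6 z45.4 | Fd 0.7 Fn 0.4 Fz -1.8 | Md -0.04 Mn 0.02
```

Call:
{"op": "arm_command", "data": {"motion": "-1 0 0.7 0 0 0 0; -1 0 0 0 0 0 0"}}

```text
time: 20.4
eef_pos: [0.5873, -0.1109, 0.0454]
tcp_rot: [0.0, 0.713, 0.701, 0.0]
wrist_force: [0.1, -0.2, -2.1]
width: 0.0181
grasp_force: 58.8
```

```bash
python3 -c "from h import *;go(-1.1)"
```

```text
t20.40 d589.3 n-99.6 z45.4 | Fd 0.1 Fn -0.2 Fz -2.1 | Md 0.02 Mn 0.00
```

Call:
{"op": "arm_command", "data": {"motion": "-1 0 0.6 0 0 0 0; -1 0 0 0 0 0 0"}}

```text
time: 20.65
eef_pos: [0.5879, -0.1109, 0.0453]
tcp_rot: [0.0, 0.714, 0.701, 0.0]
wrist_force: [-0.3, -0.7, -2.8]
width: 0.0188
grasp_force: 58.8
```

```bash
python3 -c "from h import *;go(-1.1)"
```

```text
t20.65 d589.9 n-99.6 z45.3 | Fd -0.2 Fn -0.7 Fz -2.8 | Md -0.01 Mn 0.00
```

Call:
{"op": "arm_command", "data": {"motion": "-1 0 0.5 0 0 0 0; -1 0 0 0 0 0 0"}}

```text
time: 20.9
eef_pos: [0.5884, -0.1109, 0.0454]
tcp_rot: [0.0, 0.713, 0.701, 0.0]
wrist_force: [0.8, 0.1, -1.8]
width: 0.0185
grasp_force: 58.8
```

Call:
{"op": "arm_command", "data": {"motion": "-1 0 0.5 0 0 0 0; -1 0 0 0 0 0 0"}}

```text
time: 21.15
eef_pos: [0.5889, -0.1109, 0.0453]
tcp_rot: [0.0, 0.713, 0.701, 0.0]
wrist_force: [-0.8, -0.5, -1.3]
width: 0.0188
grasp_force: 58.8
```

```bash
python3 -c "from h import *;go(-1.1)"
```

```text
t21.15 d590.9 n-99.6 z45.3 | Fd -0.8 Fn -0.5 Fz -1.3 | Md -0.01 Mn 0.03
```

Call:
{"op": "arm_command", "data": {"motion": "-1 0 0.5 0 0 0 0; -1 0 0 0 0 0 0"}}

```text
time: 21.4
eef_pos: [0.5894, -0.1109, 0.0453]
tcp_rot: [0.0, 0.713, 0.701, 0.0]
wrist_force: [0.5, -0.3, -2.1]
width: 0.0185
grasp_force: 58.8
```

Call:
{"op": "arm_command", "data": {"motion": "-1 0 0.5 0 0 0 0; -1 0 0 0 0 0 0"}}

```text
time: 21.65
eef_pos: [0.5899, -0.1109, 0.0453]
tcp_rot: [0.0, 0.714, 0.701, 0.0]
wrist_force: [0.1, 0.3, -2.8]
width: 0.0185
grasp_force: 58.8
```

```bash
python3 -c "from h import *;go(-1.1)"
```

```text
t21.65 d591.9 n-99.6 z45.3 | Fd 0.1 Fn 0.3 Fz -2.8 | Md 0.05 Mn -0.00
```

Call:
{"op": "arm_command", "data": {"motion": "-1 0 0.6 0 0 0 0; -1 0 0 0 0 0 0"}}

```text
time: 21.9
eef_pos: [0.5905, -0.1109, 0.0453]
tcp_rot: [0.0, 0.714, 0.701, 0.0]
wrist_force: [-0.8, -0.8, -1.9]
width: 0.0186
grasp_force: 58.8
```

Call:
{"op": "arm_command", "data": {"motion": "-1 0 0.6 0 0 0 0; -1 0 0 0 0 0 0"}}

```text
time: 22.15
eef_pos: [0.5909, -0.1109, 0.0453]
tcp_rot: [-0.0, 0.713, 0.701, -0.0]
wrist_force: [0.2, -0.4, -2.2]
width: 0.0187
grasp_force: 58.8
```

```bash
python3 -c "from h import *;go(-1.1)"
```

```text
t22.15 d592.9 n-99.5 z45.3 | Fd 0.2 Fn -0.4 Fz -2.2 | Md -0.07 Mn 0.11
```

Mn is rising, which suggests contact is beginning.

Call:
{"op": "arm_command", "data": {"motion": "-1 0 0.4 0 0 0 0; -1 0 0 0 0 0 0"}}

```text
time: 22.4
eef_pos: [0.591, -0.1109, 0.0452]
tcp_rot: [-0.0, 0.713, 0.701, -0.0]
wrist_force: [-1.7, -0.8, -1.8]
width: 0.0188
grasp_force: 58.8
```

```bash
python3 -c "from h import *;go(-1.1)"
```

```text
t22.40 d593.0 n-99.6 z45.2 | Fd -1.7 Fn -0.9 Fz -1.8 | Md -0.10 Mn 0.37
```

Call:
{"op": "arm_command", "data": {"motion": "-1 -0.3 0.5 0 0 0 0; -1 0 0 0 0 0 0"}}

```text
time: 22.65
eef_pos: [0.5914, -0.1113, 0.0451]
tcp_rot: [-0.0, 0.714, 0.701, -0.0]
wrist_force: [-2.1, -1.6, -0.9]
width: 0.0187
grasp_force: 58.9
```

```bash
python3 -c "from h import *;go(-1.1)"
```

```text
t22.65 d593.5 n-99.9 z45.1 | Fd -2.1 Fn -1.6 Fz -0.9 | Md -0.17 Mn 0.59
```

Call:
{"op": "arm_command", "data": {"motion": "-1 -0.5 0.5 0 0 0 0; -1 0 0 0 0 0 0"}}

```text
time: 22.9
eef_pos: [0.5918, -0.1116, 0.0451]
tcp_rot: [-0.001, 0.714, 0.701, -0.0]
wrist_force: [-4.3, -0.5, -2.3]
width: 0.0184
grasp_force: 58.9
```

```bash
python3 -c "from h import *;go(-1.1)"
```

```text
t22.90 d593.8 n-100.2 z45.1 | Fd -4.3 Fn -0.6 Fz -2.3 | Md 0.04 Mn 0.85
```

Call:
{"op": "arm_command", "data": {"motion": "-1 0 0.6 0 0 0 0; -1 0 0 0 0 0 0; -1 0 0 0 0 0 0; -1 0 0 0 0 0 0"}}

```text
time: 23.4
eef_pos: [0.5919, -0.1116, 0.0451]
tcp_rot: [-0.001, 0.713, 0.701, -0.001]
wrist_force: [-6.3, 0.0, -0.4]
width: 0.0184
grasp_force: 59.1
```

```bash
python3 -c "from h import *;go(-1.1)"
```

```text
t23.40 d593.9 n-100.2 z45.1 | Fd -6.3 Fn -0.1 Fz -0.4 | Md -0.01 Mn 1.25
```

6.3 N straight against the mouth and stopped. I'll hold for over a second, then back off and lift.

Call:
{"op": "arm_command", "data": {"motion": "-1 0 0 0 0 0 0; -1 0 0 0 0 0 0; -1 0 0 0 0 0 0; -1 0 0 0 0 0 0; -1 0 0 0 0 0 0"}}

```text
time: 24.02
eef_pos: [0.5919, -0.1116, 0.0451]
tcp_rot: [-0.001, 0.713, 0.701, -0.001]
wrist_force: [-6.3, -0.3, 0.8]
width: 0.0181
grasp_force: 59.1
```

Call:
{"op": "arm_command", "data": {"motion": "-1 0 0 0 0 0 0; -1 0 0 0 0 0 0; -1 0 0 0 0 0 0; -1 0 0 0 0 0 0; -1 0 0 0 0 0 0"}}

```text
time: 24.65
eef_pos: [0.5919, -0.1116, 0.0451]
tcp_rot: [-0.001, 0.713, 0.701, -0.001]
wrist_force: [-5.5, 0.6, -0.4]
width: 0.0183
grasp_force: 59.1
```

Call:
{"op": "arm_command", "data": {"motion": "-1 0 -3 0 0 0 0; -1 0 -10 0 0 0 0; -1 0 -20 0 0 0 0; -1 0 -17 0 0 0 0; -1 0 0 -30 0 0 0"}}

```text
time: 25.28
eef_pos: [0.5398, -0.1104, 0.0739]
tcp_rot: [-0.002, 0.714, 0.701, -0.001]
wrist_force: [0.2, 0.0, -0.6]
width: 0.0187
grasp_force: 59.0
```

```bash
python3 - <<'E'
from h import *
go(-1.1)
c=capture("top");h=onz(c,447.5,279.2,.028);t=onz(c,437.5,240,.028);print(h,t,np.linalg.norm(h-t),np.degrees(np.arctan2(*(t-h)[[1,0]])))
tp=onz(c,443.5,238.8,.068);print("thin top",tp,np.linalg.norm((tp-h)[:2]),np.degrees(np.arctan2(*(tp-h)[[1,0]])))
plan(.43,-.34,.12,14)
E
```

```text
t25.27 d541.8 n-100.0 z73.9 | Fd 0.2 Fn 0.0 Fz -0.6 | Md -0.00 Mn -0.02
[ 0.44555925 -0.34106544  0.028     ] [ 0.51524777 -0.32628525  0.028     ] 0.07123864399065753 11.974386690028219
thin top [ 0.51390549 -0.32654658  0.068     ] 0.06987135755012294 11.993115387050192
t 25.325 pos [ 0.5437 -0.1112  0.0785] now-frame mm [-230.9 -109.3  -41.7] target-frame mm [-165.7  194.5  -41.5] turn [ 0.2 -0.1 74.9]
```

Held for over 1.5 s at about 6 N. I'm lifting, turning the fingers across the rack, and going to a viewing place just short of the hole.

Call:
{"op": "arm_command", "data": {"motion": "-1 0 0 -25 0 0 8; -1 0 0 -25 0 0 10.2; -1 0 0 0 0 0 10.2; -1 0 0 0 0 0 10.2; -1 0 0 0 0 0 10.2"}}

```text
time: 25.95
eef_pos: [0.5434, -0.111, 0.1255]
tcp_rot: [0.0, 0.94, 0.341, 0.001]
wrist_force: [-0.0, -0.2, -2.2]
width: 0.0187
grasp_force: 59.1
```

Call:
{"op": "arm_command", "data": {"motion": "-1 0 0 0 0 0 10.2; -1 0 0 0 0 0 10.2; -1 0 0 0 0 0 8; -1 0 0 0 0 0 0; -1 0 0 0 0 0 0"}}

```text
time: 26.58
eef_pos: [0.5431, -0.1109, 0.1254]
tcp_rot: [0.0, 0.995, 0.104, 0.0]
wrist_force: [0.3, 0.2, -1.7]
width: 0.0186
grasp_force: 59.1
```

```bash
python3 -c "
from h import *
plan(.385,-.354,.125,12)"
```

```text
t 26.575 pos [ 0.5431 -0.1109  0.1254] now-frame mm [-204.9  205.2    0.3] target-frame mm [-205.2  204.9    0.4] turn [ 0.  -0.  -0.1]
```

Call:
{"op": "arm_command", "data": {"motion": "-1 -25 25 0 0 0 0; -1 -30 30 0 0 0 0; -1 -30 30 0 0 0 0; -1 -30 30 0 0 0 0; -1 -30 30 0 0 0 0"}}

```text
time: 27.2
eef_pos: [0.43, -0.2836, 0.1255]
tcp_rot: [0.0, 0.995, 0.104, 0.0]
wrist_force: [0.5, -0.1, -2.8]
width: 0.0187
grasp_force: 59.2
```

Call:
{"op": "arm_command", "data": {"motion": "-1 -30 30 0 0 0 0; -1 -20 20 0 0 0 0; -1 -10 10 0 0 0 0; -1 0 0 0 0 0 0; -1 0 0 0 0 0 0"}}

```text
time: 27.82
eef_pos: [0.3845, -0.3526, 0.1253]
tcp_rot: [-0.0, 0.995, 0.103, 0.0]
wrist_force: [-0.1, 1.1, -2.0]
width: 0.019
grasp_force: 59.1
```

```bash
python3 - <<'E'
from h import *
plan(.4456,-.3411,.09,12)
c=capture("wrist");cv2.imwrite("pics/w5.png",c["color"]);print(proj(c,[.4456,-.3411,.028]),proj(c,[.514,-.3265,.068]))
E
```

```text
t 27.825 pos [ 0.3845 -0.3526  0.1253] now-frame mm [62.2  1.3 35.3] target-frame mm [62.2  1.5 35.3] turn [-0.  -0.  -0.2]
[314.59707671 134.52887127] [315.38123716 -38.495656  ]
```

View pics/w5.png

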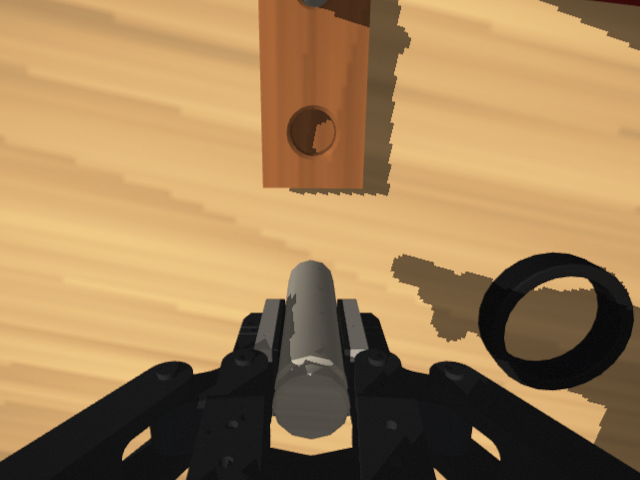

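The view shows the empty hole's mouth centred at (311.5,131), about 47 px wide. The pin's foot is in nearly the same column, and the thin pin sits at the top edge.

```bash
python3 - <<'E'
from h import *
c=capture("wrist");s=sense();q=s["tcp_rot"];R=Ro.from_quat([q[1],q[2],q[3],q[0]]).as_matrix()
f=lambda p:(R.T@(p-s["eef_pos"])*1e3).round(1)
h=onz(c,311.5,131,.028);print("hole",h,f(h),"diam",np.linalg.norm(onz(c,288,131,.028)-onz(c,335,131,.028)))
z=s["eef_pos"][2]-.037;print("foot far edge",f(onz(c,311.8,261,z)))
E
```

```text
hole [ 0.44714235 -0.33895908  0.028     ] [64.  -0.4 97.3] diam 0.025353688855959067
foot far edge [10.9 -0.3 37. ]
```

Call:
{"op": "arm_command", "data": {"motion": "-1 15 0.5 0 0 0 0; -1 20 0 0 0 0 0; -1 20 0 0 0 0 0; -1 7.3 0 0 0 0 0; -1 0 0 0 0 0 0"}}

```text
time: 28.55
eef_pos: [0.4458, -0.3407, 0.1251]
tcp_rot: [-0.0, 0.995, 0.103, -0.0]
wrist_force: [-1.1, -1.0, -1.7]
width: 0.0184
grasp_force: 59.2
```

Call:
{"op": "arm_command", "data": {"motion": "-1 0 0 15 0 0 0; -1 0 0 20 0 0 0; -1 0 0 15 0 0 0; -1 0 0 4 0 0 0; -1 0 0 0 0 0 0"}}

```text
time: 29.18
eef_pos: [0.445, -0.3412, 0.071]
tcp_rot: [-0.0, 0.995, 0.102, -0.0]
wrist_force: [0.2, 0.9, -2.4]
width: 0.0187
grasp_force: 59.1
```

```bash
python3 -c "
from h import *
go(12);plan(.4456,-.3411,.045,12)"
```

```text
t29.18 d364.3 n-426.2 z71.0 | Fd 0.3 Fn 0.8 Fz -2.4 | Md -0.01 Mn -0.00
t 29.175 pos [ 0.445  -0.3412  0.071 ] now-frame mm [ 0.7  0.1 26. ] target-frame mm [ 0.6  0.1 26. ] turn [-0.   0.  -0.3]
```

Call:
{"op": "arm_command", "data": {"motion": "-1 0 0 4 0 0 0; -1 0 0 2 0 0 0; -1 0 0 2 0 0 0; -1 0 0 0 0 0 0"}}

```text
time: 29.68
eef_pos: [0.4451, -0.3411, 0.0633]
tcp_rot: [-0.0, 0.995, 0.102, -0.0]
wrist_force: [0.4, -0.5, -2.3]
width: 0.0183
grasp_force: 59.1
```

```bash
python3 -c "from h import *;go(12)"
```

```text
t29.68 d364.5 n-426.2 z63.3 | Fd 0.3 Fn -0.6 Fz -2.3 | Md 0.04 Mn -0.00
```

Call:
{"op": "arm_command", "data": {"motion": "-1 0 0 2 0 0 0; -1 0 0 2 0 0 0; -1 0 0 0 0 0 0"}}

```text
time: 30.05
eef_pos: [0.4451, -0.3411, 0.0591]
tcp_rot: [-0.0, 0.995, 0.102, -0.0]
wrist_force: [0.1, -0.5, -2.1]
width: 0.0189
grasp_force: 59.1
```

```bash
python3 -c "from h import *;go(12)"
```

```text
t30.05 d364.4 n-426.1 z59.1 | Fd 0.0 Fn -0.5 Fz -2.1 | Md -0.05 Mn -0.04
```

Foot about 6 mm below the rack top with no force, so it has entered the hole. Lowering further.

Call:
{"op": "arm_command", "data": {"motion": "-1 0 0 3 0 0 0; -1 0 0 3 0 0 0; -1 0 0 2 0 0 0; -1 0 0 0 0 0 0"}}

```text
time: 30.55
eef_pos: [0.4451, -0.341, 0.0511]
tcp_rot: [-0.0, 0.995, 0.102, -0.0]
wrist_force: [-0.8, 0.7, -2.8]
width: 0.0189
grasp_force: 59.1
```

```bash
python3 -c "from h import *;go(12)"
```

```text
t30.55 d364.4 n-426.1 z51.1 | Fd -0.6 Fn 0.9 Fz -2.8 | Md 0.03 Mn 0.00
```

Call:
{"op": "arm_command", "data": {"motion": "-1 0 0 2 0 0 0; -1 0 0 2 0 0 0; -1 0 0 1 0 0 0; -1 0 0 0 0 0 0"}}

```text
time: 31.05
eef_pos: [0.4451, -0.3411, 0.0462]
tcp_rot: [-0.0, 0.995, 0.102, -0.0]
wrist_force: [0.9, -0.3, -2.4]
width: 0.0186
grasp_force: 59.1
```

```bash
python3 -c "from h import *;go(12)"
```

```text
t31.05 d364.5 n-426.2 z46.2 | Fd 0.8 Fn -0.5 Fz -2.4 | Md -0.01 Mn -0.01
```

Call:
{"op": "arm_command", "data": {"motion": "-1 0 0 0.7 0 0 0; -1 0 0 0.7 0 0 0; -1 0 0 0 0 0 0"}}

```text
time: 31.42
eef_pos: [0.4453, -0.3412, 0.0455]
tcp_rot: [0.0, 0.995, 0.102, 0.0]
wrist_force: [-1.7, 1.4, 4.7]
width: 0.0186
grasp_force: 60.1
```

```bash
python3 -c "from h import *;go(12)"
```

```text
t31.43 d364.6 n-426.3 z45.5 | Fd -1.4 Fn 1.7 Fz 4.7 | Md 0.33 Mn 0.13
```

It has bottomed (+4.7 N at TCP z 45.5 mm, so foot at about 8 mm). Releasing and withdrawing.

Call:
{"op": "arm_command", "data": {"motion": "-0.3 0 0 -0.3 0 0 0; 0.2 0 0 0 0 0 0; 0.2 0 0 0 0 0 0; 0.2 0 0 0 0 0 0; 0.2 0 0 0 0 0 0"}}

```text
time: 32.05
eef_pos: [0.4452, -0.3411, 0.0452]
tcp_rot: [0.0, 0.995, 0.102, 0.0]
wrist_force: [-0.6, 0.6, 1.0]
width: 0.0513
grasp_force: 0.0
```

Call:
{"op": "arm_command", "data": {"motion": "0.2 0 0 -10 0 0 0; 0.2 0 0 -30 0 0 0; 0.2 0 0 -40 0 0 0; 0.2 0 0 -40 0 0 0; 0.2 0 0 0 0 0 0"}}

```text
time: 32.67
eef_pos: [0.447, -0.3426, 0.1692]
tcp_rot: [0.003, 0.995, 0.102, 0.003]
wrist_force: [-0.2, 0.2, -0.9]
width: 0.0514
grasp_force: 0.0
```

Call:
{"op": "arm_command", "data": {"motion": "0.2 -40 0 0 0 0 0; 0.2 -30 0 0 0 0 0; 0.2 0 0 0 0 0 0; 0.2 0 0 0 0 0 0"}}

```text
time: 33.17
eef_pos: [0.377, -0.3554, 0.1651]
tcp_rot: [-0.0, 0.995, 0.102, 0.0]
wrist_force: [-0.0, 0.4, -0.3]
width: 0.0511
grasp_force: 0.0
```

```bash
python3 - <<'E'
from h import *
s=sense();print(s["eef_pos"],s["dq"].round(3),s["grasp_force"],s["width"],s["wrist_force"])
c=capture("wrist");k=capture("scene")
o=np.hstack([cv2.resize(c["color"],(480,360)),cv2.resize(k["color"][260:380,170:270],(300,360))]);cv2.imwrite("pics/end.png",o)
E
```

```text
[ 0.3769793  -0.35544036  0.16505689] [ 0.012  0.005 -0.013 -0.001  0.001 -0.001] 0.0 0.051139729217067824 [-0.00462753  0.37656167 -0.26755983]
```

View pics/end.png

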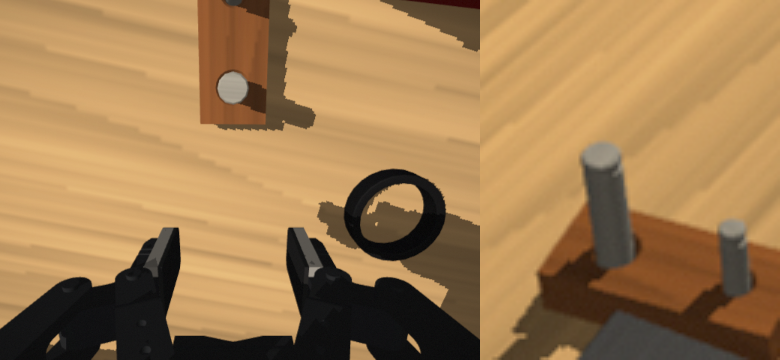

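The thick pin stands upright in the empty hole (left pane, 232,88), the thin pin is still in place (right pane, 735,258), and the gripper is clear.

```bash
python3 -c "from h import *;print(hand_in())"
```

```text
the job is handed in; nothing more can be done
None
```

The job is handed in: the thick pin passed through the go gap, stopped in the no-go mouth at about 6 N for over a second, and now stands home in the rack's empty hole, released, with the thin pin still in place; `hand_in()` returned no verdict.

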